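# Hold the tray shuttle's brake released through its service hatch

## Robot

A 6-joint arm with a two-finger parallel gripper is mounted at the origin on a cart in front of the work surface, level with it; the furniture and walls round the work are solid. World frame = base frame: x ahead of the robot, y to its left, z up, the work surface at z = 0. Lengths are in mm, angles in rad, forces in N, time in s.
With the tool pointing down it reaches from about 300 to 825 mm from the base axis. Payload 5.4 kg.
Tool frame: the origin (TCP) lies on the centre line of the jaws, within the pads' length; the fingertips stand 14 mm ahead of it and the grasp point (between the pads) lies 5 mm behind it (env.tip_reach is the distance from the TCP to the fingertips, in mm); z points along the fingers, y is the line along which they close (so a half turn about z gives the same grasp; the last joint's range is limited). The gripper opens to 92 mm and grips with 3 to 60 N. Pads are 20 mm wide; open, the fingers measure 128 mm over their backs; the gripper's body (75 mm by 189 mm) begins 69 mm behind the grasp point.
Start: joints at [-1.393, 0.158, 1.597, -0, 1.386, -0.21], TCP at [217.413, -532.295, 228.601] pointing down, gripper open.
Joint ranges: [-2.91, 2.91], [-0.94, 2.29], [0.18, 2.7], [-1.29, 4.43], [0.17, 2.64], [-3, 3]. Speed limits (rad/s): [2.57, 2.57, 3.14, 3.14, 3.14, 3.14].

## Interface

Orientations are given as a 3x3 rotation matrix whose columns are the frame's x, y, z axes.
In Python, from cell import status, eyes, env gives the robot as it stands.
- The arm moves only by the shell command python3 -m inch 'ROWS' [FORCE]. ROWS is JSON, a list that holds one entry, the list of rows, each a list of 7 numbers: the shift along the tool's x, y, z in m, then the turn, a rotation vector about the tool's x, y, z in degrees, then the opening, from 0 (shut) to 1 (fully open). A call has 1 to 5 rows; each row shifts and turns the commanded pose from where the row before left it, along the tool's axes as they then stand; what a row does not reach is not made up. A row lasts 1/10 s, in which the tool goes at most 50 mm and 8.59 degrees, less where a joint would pass 70% of its speed; a pose out of reach is approached as far as the arm can. A call is refused whole if a number of a shift passes 0.05 or a number of a turn 8.59, either way. A call with a gripper value outside its range is refused whole. The fingers move at their own pace and stop on an object; FORCE is the grip in N (left out, the last holds). Time passes only in rows, so rows that do not move let the fingers close. It gives the time, the measured TCP pose, the force, the opening and the grip force at its end, in the units of the state.
- status.get_obs(): the state, without advancing time (a new reading comes with each control period).
- eyes.snapshot(name): name is "scene" or "side" or "wrist"; returns the picture (400x640x3 uint8, blue, green, red); there is no depth.
- eyes.calibration(name): a dict with "vertical_fov" (degrees; the focal length in pixels is half the picture's height over the tangent of half this angle, whatever the lens; pixels are square), "cx", "cy" (the principal point, pixels), "D" ([k1, k2, p1, p2, k3] as OpenCV has them; the pictures are not rectified), "extrinsics" (4x4, takes a point from camera to world coordinates); the wrist camera has in their place "hand_eye" (4x4, takes a point from camera to tool coordinates, whose origin is the TCP and whose axes are the flange's). Camera axes: x right, y down, z forward; pixel columns grow to the right and rows downward; lengths in mm; the calibration is good to about 2 mm. A picture is of the moment at which its call begins: read the wrist's pose just before it. calibration takes no time and is no camera call.
- env.sign_off(): hands the job in; it is judged then, once.
The state is a dict: "t": time; "qpos": joint angles; "joint_velocities": joint speeds; "tau": joint torques, N m; "position": TCP position; "ee_rot": TCP orientation; "contact_force": force on the tool from outside, world axes, zero at the start; "ft_torque": the same for the moment, N m; "opening": finger opening in mm; "gripper_force": force on a finger pad.
Only numpy, scipy, OpenCV 4.12 (cv2) and the standard library are available. Lean on these libraries where they do the work, as an engineer would, in place of code of your own. Each camera call takes 0.05 s, during which the arm holds its last target. There are 200 camera calls.

## Task

The tray shuttle has stopped with its brake on and a colleague needs to push the tray carriage by hand. With the flat pry blade (not with the fingers) lever up the flush hatch of its drive box at the notch in the front edge, swing it right back until it stays open by itself, and lay the blade down flat on the table. Then reach into the box, pull the spring-return brake release handle towards the box's front until its pointer stands at the long line on the rim, and finish while the gripper is holding it there; leave the other things on the table where they are.

Things in the scene. Friction and masses are not known exactly. Their poses are not given: they have to be found in the camera images.
- shuttle: Tray shuttle, fixed on the table: white drive box 150 x 120 mm, 100 mm high to its rim; behind it a finned motor, then a 340 mm belt axis whose carriage bears a tray. Origin on the table under the box's centre; x points from the box's front to its rear (away from the robot), y left, z up. Foot plate 82 mm ahead and 78 mm to each side of the origin; plugs stick out 30 mm at the right.
- well (a point): Centre of the floor of the well under the hatch, 46 mm above the table. The well is open at the top; inside it reaches from x = -69 to +65 mm and from y = -44 to +54 mm in the shuttle's frame.
- notch (a point): Mouth of the pry notch in the front wall, right under the hatch's front edge, 94.5 mm above the table. It is 44 mm wide, 12 mm high (from 89 mm up to the hatch's underside at 101 mm) and goes through the 6 mm wall into the well, which is empty for 80 mm behind it at that height. A blade goes in level, along the shuttle's x.
- hatch (a joint): Opening of the hatch in rad: 0 shut, 1.57 upright, 2.7 at its stop, leaning back over the motor. A grey metal plate 148 x 118 x 4 mm, 90 g, hinged on the far rim with a little friction; let go before upright it falls shut, past upright it falls open and stays.
- hatch_hinge (a point): Centre of the hatch's hinge line, which runs along the shuttle's y on the far rim, 73 mm behind the drive box's centre and 102.5 mm above the table.
- hatch_edge (a point): Middle of the hatch's front edge (148 mm from the hinge line); moves with the hatch.
- release (a joint): How far the brake release handle is pulled out, in m: 0 at rest, 0.030 when its pointer is at the long line, 0.042 at its stop. It slides level towards the shuttle's front (its -x). A spring pulls it back: 6 N at rest, 13.5 N at the line, 16.5 N at the stop.
- release_grip (a point): Top centre of the release handle, 94 mm above the table; moves with it. Upright black block, 14 mm thick along the pull, 44 mm wide, 44 mm high (50 to 94 mm above the table), on a low draw bar and guide strips that stay below 61 mm; a thin pointer sticks out 19 mm from its right end near the top. At rest 32 mm of the well is free behind it, 88 mm ahead, 32 mm at its left, 22 mm at its right.
- release_pointer (a point): End of the handle's thin pointer, at the right side of the handle; moves with it.
- release_mark (a point): Inner end of the long line across the wide right rim (14 mm long; the other ticks are 4 or 6 mm): the pointer must stand at this line, that is at the same place along the shuttle's x.
- blade: Flat pry blade lying on the table, 165 mm, 60 g: grey flat-sided handle 85 x 18 mm, 16 mm high, and a steel blade 73 mm long, 16 wide, 2.5 thick, its middle plane 8 mm above the handle's underside. Origin on the handle's underside near the balance point: grip here, across the width. x points along the tool to the tip (115 mm off; the handle reaches from -50 to +35 mm), z up.
- blade_tip (a point): Tip of the pry blade, 115 mm ahead of the blade's origin and 8 mm above its underside.
- tip_box: Bystander: clear white tube rack with lid, 89 x 121 x 66 mm. Origin at the centre of its underside.
- wash_bottle: Bystander: squeeze bottle, 210 mm tall, 65 to 80 mm wide. Origin at the centre of its underside.
- foil_pouch_1: Bystander: foil pouch 77 x 107 x 14 mm lying flat. Origin at the centre of its underside.
- foil_pouch_5: Bystander: foil pouch 80 x 107 x 13 mm lying flat. Origin at the centre of its underside.
- spare_pin_1: Bystander: lying steel locating pin, 11 mm thick, 56 mm long. Origin at the centre of its underside.
- spare_pin_3: Bystander: lying steel locating pin, 11 mm thick, 56 mm long. Origin at the centre of its underside.

How it is judged:
By the outcome, as a careful person would: the job done as asked, in the order asked, and still so for the second after the job is handed in, while the arm keeps its last pose, push and grip.
It also fails if it takes over 67 s, if anything falls off the work surface, if the arm or the gripper's body presses on something with over 40 N, if the wrist force passes 120 N, or if a joint passes its speed limit or range.

## Working session

There is one attempt and no reset: what is moved stays moved. The work goes in short steps, Python scripts to look and compute and a shell command to move; the robot and the scene stay as the last step left them, time stands still between calls to the robot, and variables do not carry over. Pictures are saved under pics/ and viewed, at most 11 in all, crops included, and the job is handed in when it is done.

```bash
ls; mkdir -p pics
python3 - <<'E'
from cell import status, eyes, env
import cv2, numpy as np
np.set_printoptions(precision=4,suppress=True)
o=status.get_obs()
for k in o: print(k,np.array(o[k]).round(3).tolist())
for n in ("scene","side","wrist"):
    im=eyes.snapshot(n); cv2.imwrite(f"pics/{n}0.png",im); c=eyes.calibration(n)
    print(n,{k:np.array(v).round(4).tolist() for k,v in c.items()})
print(env.tip_reach)
E
```

```text
pics
t 0.0
qpos [-1.393, 0.159, 1.598, -0.0, 1.386, -0.21]
joint_velocities [-0.001, 0.001, -0.001, -0.002, 0.001, -0.001]
tau [0.002, -38.557, -32.211, 0.07, 0.038, -0.0]
position [217.311, -531.714, 227.632]
ee_rot [[0.926, 0.378, -0.0], [0.378, -0.926, 0.002], [0.0, -0.002, -1.0]]
contact_force [0.474, -1.129, 0.282]
ft_torque [-0.034, -0.004, -0.042]
gripper_force 0.0
opening 92.323
scene {'vertical_fov': 47.5962, 'cx': 321.7172, 'cy': 200.6923, 'D': [0.0425, 0.0, 0.0, 0.0, 0.0], 'extrinsics': [[-0.9073, -0.2003, 0.3697, 126.1541], [-0.42, 0.4739, -0.7739, 1025.6955], [-0.0202, -0.8575, -0.5141, 583.0041], [0.0, 0.0, 0.0, 1.0]]}
side {'vertical_fov': 49.7119, 'cx': 318.4829, 'cy': 201.198, 'D': [-0.0251, 0.0, 0.0, 0.0, 0.0], 'extrinsics': [[0.996, -0.0592, 0.0663, 411.9149], [-0.0878, -0.543, 0.8351, -652.8602], [-0.0135, -0.8377, -0.546, 664.5591], [0.0, 0.0, 0.0, 1.0]]}
wrist {'vertical_fov': 59.332, 'cx': 316.1923, 'cy': 201.0423, 'D': [-0.036, 0.0, 0.0, 0.0, 0.0], 'hand_eye': [[-0.0, -0.9563, -0.2923, 81.6945], [1.0, 0.0, -0.0003, 1.0655], [0.0003, -0.2923, 0.9563, -156.3134], [0.0, 0.0, 0.0, 1.0]]}
14.0
```

View pics/scene0.png

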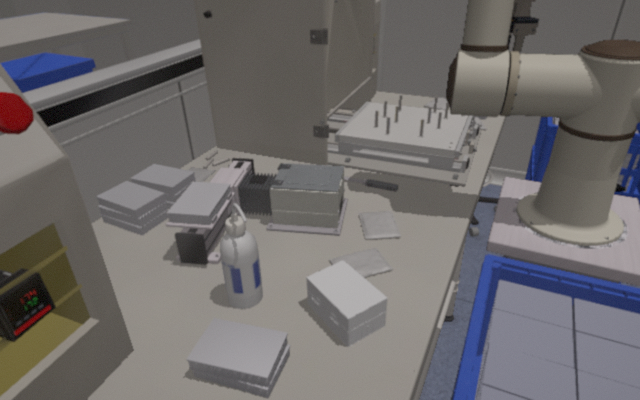

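View pics/side0.png

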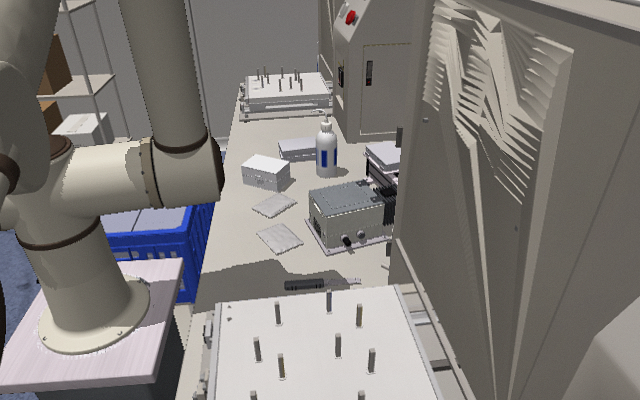

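```bash
cat > h.py <<'E'
from cell import status, eyes, env
import cv2, numpy as np
np.set_printoptions(precision=3,suppress=True,linewidth=150)
def cam(n,o=None):
    c=eyes.calibration(n); f=200/np.tan(np.radians(c["vertical_fov"]/2))
    K=np.array([[f,0,c["cx"]],[0,f,c["cy"]],[0,0,1]])
    if "extrinsics" in c: T=np.array(c["extrinsics"])
    else:
        W=np.eye(4); W[:3,:3]=o["ee_rot"]; W[:3,3]=o["position"]; T=W@np.array(c["hand_eye"])
    return K,np.array(c["D"]),T
def ray(C,px):
    K,D,T=C; p=cv2.undistortPoints(np.array(px,float).reshape(-1,1,2),K,D)[:,0]
    return T[:3,3],np.c_[p,np.ones(len(p))]@T[:3,:3].T
def plane(C,px,z):
    o,d=ray(C,px); return o+d*((z-o[2])/d[:,2])[:,None]
def proj(C,P):
    K,D,T=C; I=np.linalg.inv(T)
    return cv2.projectPoints(np.array(P,float).reshape(-1,1,3),cv2.Rodrigues(I[:3,:3])[0],I[:3,3],K,D)[0][:,0]
def tri(C1,p1,C2,p2):
    a,u=ray(C1,p1);b,v=ray(C2,p2);u=u[0];v=v[0]
    s=np.linalg.lstsq(np.c_[u,-v],b-a,rcond=None)[0]; P,Q=a+s[0]*u,b+s[1]*v
    return (P+Q)/2,np.linalg.norm(P-Q)
E
python3 - <<'E'
from h import *
S=cam("scene");D=cam("side")
print("scene blade",plane(S,[[367,183],[398,188]],10))
print("side blade",plane(D,[[285,285],[323,283],[360,281]],8))
print("scene top",plane(S,[[278,165],[345,168],[342,192],[272,188]],103))
print("side top",plane(D,[[309,189],[362,180],[383,204],[327,217]],103))
a=cv2.imread("pics/scene0.png")[155:235,260:400]; b=cv2.imread("pics/side0.png")[170:295,275:400]
c=np.zeros((600,800,3),np.uint8)
a=cv2.resize(a,None,fx=2.8,fy=2.8,interpolation=2); b=cv2.resize(b,None,fx=3.2,fy=3.2,interpolation=2)
c[:a.shape[0],:a.shape[1]]=a; c[200:200+b.shape[0],400:400+b.shape[1]]=b
c=c; cv2.imwrite("pics/c1.png",c)
w=cv2.imread("pics/wrist0.png"); cv2.imwrite("pics/w0.png",w)
E
```

```text
scene blade [[466.838  35.259  10.   ]
 [384.947  29.84   10.   ]]
side blade [[390.969  30.316   8.   ]
 [472.876  28.119   8.   ]
 [553.254  26.029   8.   ]]
scene top [[636.552 193.81  103.   ]
 [483.596 147.286 103.   ]
 [446.738 253.773 103.   ]
 [593.198 296.544 103.   ]]
side top [[461.448 264.039 103.   ]
 [600.038 293.298 103.   ]
 [629.852 177.574 103.   ]
 [493.42  138.967 103.   ]]
```

View pics/c1.png

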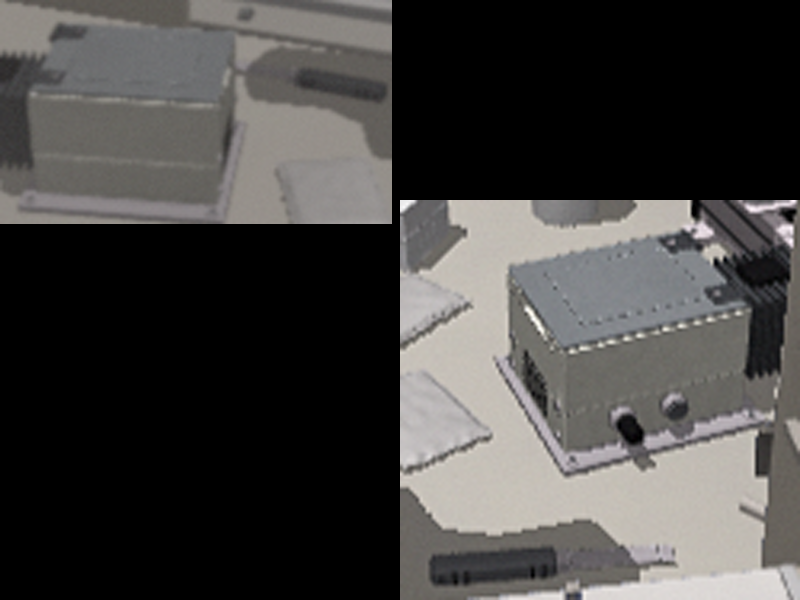

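The hatch corners lie in the side crop at about (309,191), (326,217), (384,204) and (362,181). That puts the box centre near (547,219) with a yaw of about 14°. The blade's origin is near (441,29), pointing roughly along +x. Next I move the wrist over for a close look.

```bash
python3 -m inch '[[[0.02,-0.02,-0.04,0,0,0,0.5],[0.035,-0.034,-0.005,0,0,0,0.5],[0.035,-0.034,0,0,0,0,0.5],[0.035,-0.034,0,0,0,0,0.5],[0.035,-0.034,0,0,0,0,0.5]]]' && python3 -m inch '[[[0.035,-0.034,0,0,0,0,0.5],[0.035,-0.034,0,0,0,0,0.5],[0.035,-0.034,0,0,0,0,0.5],[0.035,-0.034,0,0,0,0,0.5],[0.035,-0.034,0,0,0,0,0.5]]]' && python3 -m inch '[[[0.035,-0.034,0,0,0,0,0.5],[0.035,-0.034,0,0,0,0,0.5],[0,0,0,0,0,7.4,0.5],[0,0,0,0,0,7.4,0.5],[0,0,0,0,0,7.4,0.5]]]'; python3 -m inch '[[[0,0,0,0,0,0,0.4],[0,0,0,0,0,0,0.4]]]'
python3 - <<'E'
from h import *
o=status.get_obs(); im=eyes.snapshot("wrist"); cv2.imwrite("pics/w1.png",im)
print(o["position"],o["qpos"]); print(np.array(o["ee_rot"]))
import json; json.dump({k:np.array(o[k]).tolist() for k in("position","ee_rot")},open("w1.json","w"))
W=cam("wrist",o)
print(proj(W,[[547,219,103],[441,29,8],[553,26,8]]))
E
```

```text
t: 0.65
position: [306.9, -325.5, 273.4]
ee_rot: [[0.926, 0.378, 0.0], [0.378, -0.926, 0.0], [0.0, -0.0, -1.0]]
contact_force: [0.2, 0.3, 0.8]
opening: 53.7
gripper_force: 0.0
t: 1.15
position: [404.5, -101.8, 273.6]
ee_rot: [[0.926, 0.378, 0.0], [0.378, -0.926, -0.0], [0.0, 0.0, -1.0]]
contact_force: [1.2, -0.0, -0.2]
opening: 46.0
gripper_force: 0.0
t: 1.65
position: [443.2, -13.6, 273.2]
ee_rot: [[1.0, -0.003, -0.001], [-0.003, -1.0, 0.0], [-0.001, -0.0, -1.0]]
contact_force: [0.1, -0.0, 0.8]
opening: 46.0
gripper_force: 0.0
t: 1.85
position: [443.2, -14.4, 273.4]
ee_rot: [[1.0, 0.003, -0.0], [0.003, -1.0, 0.0], [-0.0, -0.0, -1.0]]
contact_force: [-0.5, 0.2, 0.9]
opening: 36.8
gripper_force: 0.0
[443.209 -14.387 273.398] [-0.306 -0.225  1.882  0.     1.484  1.261]
[[ 1.     0.003 -0.   ]
 [ 0.003 -1.     0.   ]
 [-0.    -0.    -1.   ]]
[[ 54.24   70.303]
 [279.518 165.92 ]
 [279.642  68.559]]
```

View pics/w1.png

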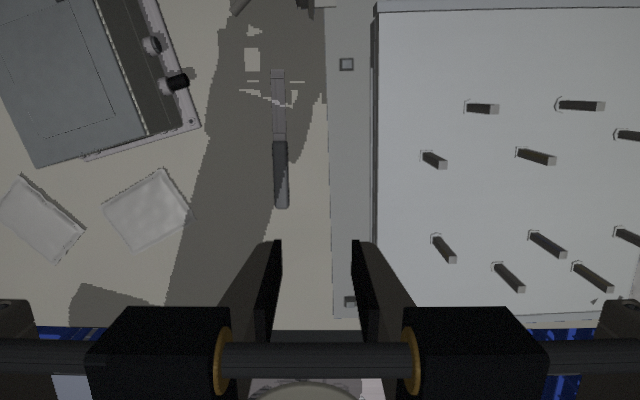

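Run:
```python
from h import *
import json
o=json.load(open("w1.json")); W=cam("wrist",o); D=cam("side"); S=cam("scene")
print("plate corner",tri(W,[[379,10]],D,[[400,287]]),tri(W,[[375,312]],D,[[218,303]]))
print("strip corner on z=0,60,100",[plane(W,[[330,316]],z)[0] for z in(0,60,100)])
print("tip",plane(W,[[277.5,70]],9)[0],"handle end",plane(W,[[282,208]],16)[0],"junction",plane(W,[[280,141]],12)[0])
c=plane(W,[[38,167],[148,136],[97,0]],104.5); print("hatch",c); d=c[2]-c[1]; e=c[0]-c[1]
print(np.degrees(np.arctan2(d[1],d[0])),np.degrees(np.arctan2(-e[0],e[1])),np.linalg.norm(e))
# edge fit blade handle mask
im=cv2.imread("pics/w1.png"); g=cv2.cvtColor(im,cv2.COLOR_BGR2GRAY); print(g[60:215:12,266:296])
```

```text
plate corner (array([604.594, -72.739,  79.768]), np.float64(11.263102712667887)) (array([275.649, -83.256,  78.825]), np.float64(13.288770371437437))
strip corner on z=0,60,100 [array([222.215, -36.168,   0.   ]), array([264.558, -33.287,  60.   ]), array([292.787, -31.366, 100.   ])]
tip [551.391  28.361   9.   ] handle end [389.637  26.506  16.   ] junction [471.769  27.218  12.   ]
hatch [[459.298 252.31  104.5  ]
 [488.306 140.011 104.5  ]
 [602.692 169.741 104.5  ]]
14.569604238899728 14.48339747037597 115.98535773019758
[[ 79  79  79  78  80  80  80  81  79  78  79  79  81  82  80  77  80  81  81  81  82  80  81  81  82  78  81  79  81  79]
 [ 80  82  79  78  63  91  89  87  88  87  88  87  87  86  88  89  88  85  66  80  81  82  80  80  81  80  81  80  83  80]
 [ 81  81  82  79  62  83  87  88  85  85  88  88  88  87  87  87  88  86  78  81  82  81  82  81  81  81  81  80  82  82]
 [ 83  83  84  83  84  75  85  85  86  82  83  86  85  86  87  87  87  86  84  72  80  79  82  81  80  95 130 132 131 130]
 [ 81  81  81  81  81  83  82  84  86  82  83  83  86  87  86  87  85  83  
[... 332 characters left out ...]
 54  51  49  53  54  51  52  54  51  47  41  34  48  82  81  82  83  78  80  80  81]
 [ 82  81  81  80  80  77  54  39  46  53  55  52  53  53  52  55  51  53  49  42  36  40  71  80  83  80  81  81  82  82]
 [ 83  80  80  80  80  80  72  45  44  50  50  52  52  51  54  53  53  49  52  53  60  39  84 132 132 133 133 130 131 134]
 [ 84  81  80  81  83  82  77  60  43  49  50  52  52  52  50  52  67  94  92  84  66  55  78 131 133 133 131 132 129 132]
 [ 80  78  79  80  82  82  82  72  42  44  49  49  51  65  89  90  92  91  93  89  74  58  43  86 133 131 132 131 132 131]
 [ 81  80  82  79  83  81  82  75  60  51  76  84  86  87  89  90  91  91  92  92  79  64  54  86 131 132 132 130 129 131]]
```

The wrist view shows the blade tip at (277,70) and its handle end at (282,208). The hatch's front corners are at (38,167) and (148,136), and its yaw is 14.5°. The sizes agree with those given, so I grip the blade.

```bash
python3 -m inch '[[[-0.0015,-0.014,0.04,0,0,0,0.5],[-0.0015,-0.014,0.045,0,0,0,0.5],[-0.0015,-0.0134,0.045,0,0,0,0.5],[0,0,0.048,0,0,0,0.5],[0,0,0.04,0,0,0,0.5]]]' && python3 -m inch '[[[0,0,0.025,0,0,0,0.5],[0,0,0.013,0,0,0,0.5],[0,0,0,0,0,0,0.5],[0,0,0,0,0,0,0.0],[0,0,0,0,0,0,0.0]]]' 45 && python3 -m inch '[[[0,0,0,0,0,0,0],[0,0,0,0,0,0,0],[0,0,0,0,0,0,0],[0,0,0,0,0,0,0],[0,0,0,0,0,0,0]]]' 45
```

```text
t: 2.4
position: [437.8, 27.4, 53.4]
ee_rot: [[1.0, 0.003, -0.001], [0.003, -1.0, 0.0], [-0.001, -0.0, -1.0]]
contact_force: [-0.1, 0.7, 0.7]
opening: 46.0
gripper_force: 0.0
t: 2.9
position: [439.3, 26.8, 18.1]
ee_rot: [[1.0, 0.001, 0.001], [0.001, -1.0, -0.0], [0.001, 0.0, -1.0]]
contact_force: [0.0, -0.3, 0.1]
opening: 31.9
gripper_force: 0.0
t: 3.4
position: [439.2, 26.9, 18.1]
ee_rot: [[1.0, 0.0, 0.001], [0.0, -1.0, -0.0], [0.001, 0.0, -1.0]]
contact_force: [-1.5, 0.8, 5.8]
opening: 17.7
gripper_force: 45.0
```

```bash
python3 -m inch '[[[0,0,-0.03,0,0,0,0],[-0.03,0,-0.03,0,0,0,0],[-0.035,0,-0.0265,0,0,0,0],[-0.034,0,0,0,0,0,0],[0,-0.045,0,0,0,0,0]]]' && python3 -m inch '[[[0,-0.045,0,0,0,0,0],[0,-0.045,0,0,0,0,0],[0,0,0,0,0,-7.25,0],[0,0,0,0,0,-7.25,0],[0,0,0,0,0,0,0]]]' && python3 -m inch '[[[0,0,0,0,0,0,0],[0,0,0,0,0,0,0]]]'
python3 - <<'E'
from h import *
import json
o=status.get_obs(); print(o["position"],o["opening"],o["qpos"])
P=np.array(o["position"]);R=np.array(o["ee_rot"])
tip=P+R@[113,0,10]; print("tip pred",tip)
C={"side":cam("side"),"wrist":cam("wrist",o),"scene":cam("scene")}
c=np.zeros((600,800,3),np.uint8)
ims={n:eyes.snapshot(n) for n in C}
for n in C: cv2.imwrite(f"pics/n_{n}.png",ims[n])
json.dump({k:np.array(o[k]).tolist() for k in("position","ee_rot")},open("w2.json","w"))
cs=[]
for n,x0,y0,k,w,h,X,Y in (("side",265,160,4,100,75,0,0),("scene",310,140,4,100,75,400,0),("wrist",150,0,2.5,320,120,0,300)):
    t=cv2.resize(ims[n][y0:y0+h,x0:x0+w],None,fx=k,fy=k,interpolation=2); c[Y:Y+t.shape[0],X:X+t.shape[1]]=t
    print(n,proj(C[n],[tip])[0])
cv2.imwrite("pics/c2.png",c)
E
```

```text
t: 3.9
position: [337.7, 68.1, 103.9]
ee_rot: [[1.0, -0.012, 0.001], [-0.012, -1.0, -0.002], [0.001, 0.002, -1.0]]
contact_force: [1.1, 0.7, -1.0]
opening: 17.8
gripper_force: 45.0
t: 4.4
position: [339.2, 162.3, 103.7]
ee_rot: [[0.968, 0.252, -0.001], [0.252, -0.968, -0.0], [-0.001, 0.0, -1.0]]
contact_force: [0.4, 0.5, -0.3]
opening: 17.3
gripper_force: 45.0
t: 4.6
position: [339.8, 161.6, 104.0]
ee_rot: [[0.969, 0.248, -0.0], [0.248, -0.969, -0.0], [-0.0, -0.0, -1.0]]
contact_force: [-0.4, -0.6, -1.3]
opening: 17.4
gripper_force: 45.0
[339.762 161.649 103.959] 17.36132586210782 [ 0.12  -0.25   2.25  -0.     1.141  1.44 ]
tip pred [449.231 189.667  93.937]
side [306.12  208.963]
scene [351.976 182.172]
wrist [313.472  19.238]
```

View pics/c2.png

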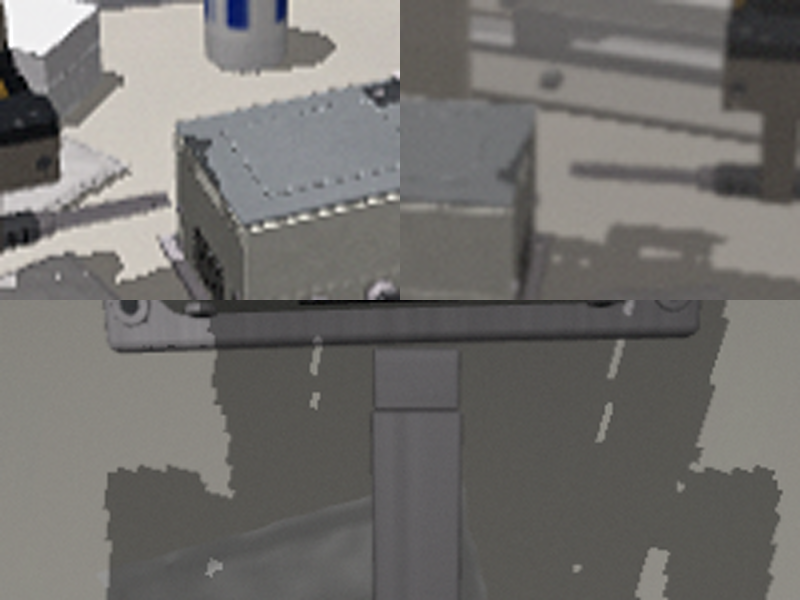

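Run:
```python
from h import *
import json
o=json.load(open("w2.json")); W=cam("wrist",o); D=cam("side"); S=cam("scene")
R=np.array(o["ee_rot"]);P=np.array(o["position"])
f=lambda p:(np.atleast_2d(p)-P)@R   # tool frame
fp=plane(W,[[193,20],[429,14]],6); print("foot",fp,f(fp), np.linalg.norm(fp[0]-fp[1]))
e=plane(D,[[309.25,190.75],[326.25,215.5]],103); print("side edge",e,f(e))
e=plane(S,[[443.5,400]],0)
fe=plane(S,[[400+0,0]],0)
s=plane(S,[[310+(535-400)/4,140+108/4],[310+(527-400)/4,140+205/4]],103); print("scene edge",s,f(s))
n=plane(D,[[265+192/4,160+150/4],[265+218/4,160+195/4]],95); print("notch ends",n,f(n))
```

```text
foot [[445.274 271.691   6.   ]
 [487.38  121.474   6.   ]] [[129.521 -80.445  97.933]
 [133.067  75.523  97.933]] 156.00751942938217
side edge [[461.487 255.693 103.   ]
 [492.345 145.01  103.   ]] [[141.242 -60.926   0.931]
 [143.693  53.952   0.93 ]]
scene edge [[488.265 143.62  103.   ]
 [448.462 251.021 103.   ]] [[139.396  54.287   0.931]
 [127.466 -59.629   0.934]]
notch ends [[469.129 236.249  95.   ]
 [480.548 185.601  95.   ]] [[143.827 -40.194   8.93 ]
 [142.33   11.703   8.931]]
```

Run:
```python
from h import *
im=cv2.imread("pics/n_side.png"); t=im[183:233,300:340]
t=cv2.resize(t,None,fx=12,fy=12,interpolation=cv2.INTER_CUBIC); t=cv2.convertScaleAbs(t,alpha=1.5); cv2.imwrite("pics/z1.png",t)
c,s=np.cos(np.radians(15.5)),np.sin(np.radians(15.5))
T=lambda x,y,z:[546.5+c*x-s*y,218.5+s*x+c*y,z]
p=proj(cam("side"),[T(-75,y,z) for y in(-59,-22,0,22,59) for z in (104,95,0)]); print(((p-[300,183])*12).round())
```

```text
[[304. 397.]
 [305. 436.]
 [307. 824.]
 [235. 295.]
 [236. 333.]
 [241. 716.]
 [196. 237.]
 [196. 275.]
 [204. 654.]
 [158. 181.]
 [158. 218.]
 [168. 595.]
 [ 96.  91.]
 [ 98. 128.]
 [109. 499.]]
```

View pics/z1.png

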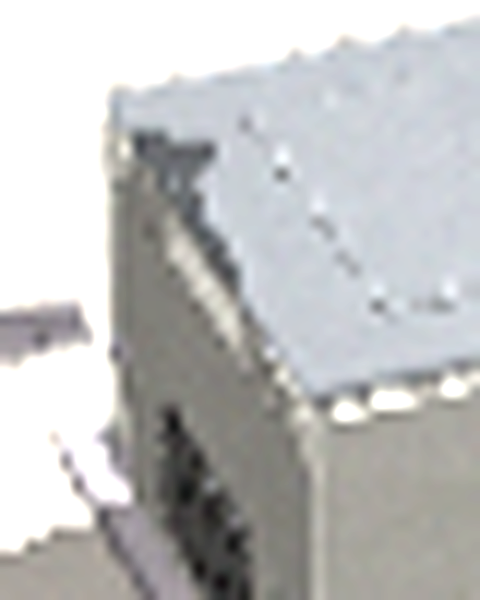

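The light slit running from (165,235) to (245,360) in the zoom is the notch. It is centred on the front edge, and the tip sits where predicted in all three views. I insert the blade.

```bash
python3 -m inch '[[[0,0,0,0,0,-1.2,0],[0.015,0,0,0,0,0,0],[0.015,0,0,0,0,0,0],[0.013,0,0,0,0,0,0],[0.013,0,0,0,0,0,0]]]' && python3 -m inch '[[[0,0,0,0,0,0,0],[0,0,0,0,0,0,0]]]'
python3 - <<'E'
from h import *
o=status.get_obs(); print(o["position"],o["contact_force"],o["qpos"])
E
```

```text
t: 5.25
position: [394.3, 177.1, 104.1]
ee_rot: [[0.963, 0.271, -0.0], [0.271, -0.963, -0.0], [-0.0, 0.0, -1.0]]
contact_force: [-0.6, -0.4, 0.4]
opening: 17.8
gripper_force: 45.0
t: 5.45
position: [393.3, 177.0, 103.9]
ee_rot: [[0.963, 0.271, -0.001], [0.271, -0.963, -0.0], [-0.001, -0.0, -1.0]]
contact_force: [0.2, -0.1, -1.4]
opening: 17.6
gripper_force: 45.0
[393.296 176.979 103.92 ] [ 0.212 -0.056 -1.426] [ 0.141 -0.081  2.105 -0.     1.118  1.437]
```

```bash
python3 -m inch '[[[0,0,-0.007,0,0,0,0],[0.001,0,-0.0155,0,0,0,0],[0.003,0,-0.015,0,0,0,0],[0.005,0,-0.0145,0,0,0,0],[0.007,0,-0.014,0,0,0,0]]]'
python3 - <<'E'
from h import *
o=status.get_obs(); print(o["position"],o["contact_force"],o["ft_torque"])
a=eyes.snapshot("side")[120:260,260:420]; b=eyes.snapshot("scene")[110:250,240:400]
c=np.hstack([cv2.resize(a,None,fx=2.5,fy=2.5),cv2.resize(b,None,fx=2.5,fy=2.5)]); cv2.imwrite("pics/l1.png",c)
E
```

```text
t: 5.95
position: [408.2, 181.3, 170.9]
ee_rot: [[0.963, 0.271, -0.001], [0.271, -0.963, -0.0], [-0.001, -0.0, -1.0]]
contact_force: [-0.5, -0.3, -1.7]
opening: 17.6
gripper_force: 45.0
[408.192 181.336 170.893] [-0.53  -0.332 -1.718] [-0.004  0.091  0.02 ]
```

View pics/l1.png

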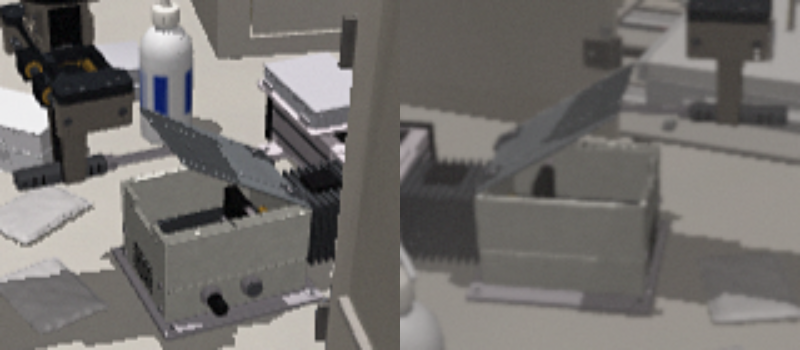

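The hatch is lifted about 30° with the blade under it, and the black release handle is visible inside. I carry on along the arc.

```bash
python3 -m inch '[[[0.0085,0,-0.013,0,0,0,0],[0.0103,0,-0.0114,0,0,0,0],[0.0115,0,-0.0103,0,0,0,0],[0.0129,0,-0.0085,0,0,0,0],[0.0138,0,-0.0068,0,0,0,0]]]' && python3 -m inch '[[[0.0147,0,-0.005,0,0,0,0],[0.015,0,-0.003,0,0,0,0],[0.0155,0,-0.001,0,0,0,0],[0.0105,0,0,0,0,0,0],[0.010,0,0.0,0,0,0,0]]]' && python3 -m inch '[[[0.01,0,0,0,0,0,0],[0,0,0,0,0,0,0],[0,0,0,0,0,0,0],[0,0,0,0,0,0,0],[0,0,0,0,0,0,0]]]'
python3 - <<'E'
from h import *
o=status.get_obs(); print(o["position"],o["contact_force"],o["ft_torque"])
a=eyes.snapshot("side")[120:260,260:420]; b=eyes.snapshot("scene")[110:250,240:400]
c=np.hstack([cv2.resize(a,None,fx=2.5,fy=2.5),cv2.resize(b,None,fx=2.5,fy=2.5)]); cv2.imwrite("pics/l2.png",c)
E
```

```text
t: 6.55
position: [463.5, 196.9, 220.0]
ee_rot: [[0.963, 0.271, -0.001], [0.271, -0.963, -0.0], [-0.001, -0.0, -1.0]]
contact_force: [-1.4, 0.1, -1.0]
opening: 17.5
gripper_force: 45.0
t: 7.05
position: [527.1, 214.7, 228.5]
ee_rot: [[0.963, 0.271, -0.001], [0.271, -0.963, -0.0], [-0.001, -0.0, -1.0]]
contact_force: [-0.2, -0.9, -0.5]
opening: 17.6
gripper_force: 45.0
t: 7.55
position: [536.5, 217.4, 229.2]
ee_rot: [[0.963, 0.271, -0.0], [0.271, -0.963, -0.0], [-0.0, 0.0, -1.0]]
contact_force: [0.1, 0.1, -1.0]
opening: 17.5
gripper_force: 45.0
[536.531 217.395 229.177] [ 0.057  0.115 -1.013] [-0.016 -0.019  0.043]
```

View pics/l2.png

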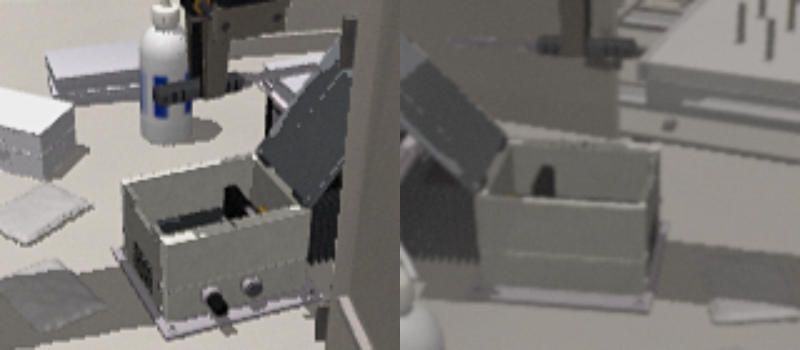

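```bash
python3 -m inch '[[[-0.045,0,0,0,0,0,0],[-0.0335,0.0365,0,0,0,0,0],[-0.0335,0.0365,0,0,0,0,0],[-0.0335,0.0365,0,0,0,0,0],[0,0.0475,0,0,0,0,0]]]' && python3 -m inch '[[[0,0,0.02,0,0,7.85,0],[0,0,0.02,0,0,7.85,0],[0,0,0.045,0,0,0,0],[0,0,0.045,0,0,0,0],[0,0,0,0,0,0,0]]]' && python3 -m inch '[[[0,0,0,0,0,0,0]]]'
```

```text
t: 8.15
position: [435.7, 26.6, 228.3]
ee_rot: [[0.962, 0.272, -0.002], [0.272, -0.962, 0.001], [-0.002, -0.001, -1.0]]
contact_force: [1.1, 0.6, -0.2]
opening: 17.5
gripper_force: 45.0
t: 8.65
position: [434.0, 27.9, 93.8]
ee_rot: [[1.0, 0.0, -0.012], [0.0, -1.0, 0.003], [-0.012, -0.003, -1.0]]
contact_force: [-0.9, 0.4, -1.4]
opening: 17.0
gripper_force: 45.0
t: 8.75
position: [439.2, 26.9, 99.7]
ee_rot: [[1.0, 0.0, -0.001], [0.0, -1.0, 0.0], [-0.001, -0.0, -1.0]]
contact_force: [0.8, 0.7, -0.4]
opening: 17.2
gripper_force: 45.0
```

```bash
python3 -m inch '[[[0,0,0.04,0,0,0,0],[0,0,0.026,0,0,0,0],[0,0,0.01,0,0,0,0],[0,0,0.003,0,0,0,0],[0,0,0.002,0,0,0,0]]]' && python3 -m inch '[[[0,0,0,0,0,0,0],[0,0,0.0005,0,0,0,0],[0,0,0,0,0,0,0.35],[0,0,0,0,0,0,0.35],[0,0,0,0,0,0,0.35]]]'
```

```text
t: 9.25
position: [441.3, 26.5, 20.1]
ee_rot: [[1.0, 0.0, 0.004], [0.0, -1.0, -0.001], [0.004, 0.001, -1.0]]
contact_force: [0.0, 0.4, -1.5]
opening: 17.6
gripper_force: 45.0
t: 9.75
position: [439.5, 26.8, 17.8]
ee_rot: [[1.0, 0.0, 0.0], [0.0, -1.0, -0.0], [0.0, 0.0, -1.0]]
contact_force: [0.1, 0.6, 0.5]
opening: 32.2
gripper_force: 0.0
```

```bash
python3 -m inch '[[[0,0,-0.02,0,0,0,0.35],[0,0,-0.045,0,0,0,0.35],[0,0,-0.048,0,0,0,0.35],[0,0,-0.048,0,0,0,0.35],[0,0,-0.048,0,0,0,0.35]]]' && python3 -m inch '[[[0.0264,-0.0398,0,0,0,0,0.35],[0.0264,-0.0398,0,0,0,0,0.35],[0.0264,-0.0398,0,0,0,0,0.35],[0.0264,-0.0398,0,0,0,0,0.35],[0.0264,-0.0398,0,0,0,0,0.35]]]' && python3 -m inch '[[[0,0,0,0,0,-8.1,0.35],[0,0,0,0,0,-8.1,0.35],[0,0,0,0,0,-8.1,0.35],[0,0,0,0,0,-8.1,0.35],[0,0,0,0,0,-8.1,0.35]]]' && python3 -m inch '[[[0,0,0,0,0,-8.1,0.35],[0,0,0,0,0,-8.1,0.35],[0,0,0,0,0,-8.1,0.35],[0,0,0,0,0,-8.1,0.35],[0,0,0,0,0,-8.1,0.35]]]' && python3 -m inch '[[[0,0,0,0,0,-8.1,0.35],[0,0,0,0,0,-8.1,0.35],[0,0,0,0,0,-8.1,0.35],[0,0,0,0,0,0,0.35],[0,0,0,0,0,0,0.35]]]'
python3 - <<'E'
from h import *
import json
o=status.get_obs(); im=eyes.snapshot("wrist"); cv2.imwrite("pics/w3.png",im)
json.dump({k:np.array(o[k]).tolist() for k in("position","ee_rot")},open("w3.json","w"))
print(o["position"],o["qpos"]); t=im[0:300,200:600]
cv2.imwrite("pics/w3c.png",cv2.resize(t,None,fx=2,fy=2,interpolation=2))
cv2.imwrite("pics/side3.png",eyes.snapshot("side"))
E
```

```text
t: 10.25
position: [438.8, 27.0, 228.6]
ee_rot: [[1.0, 0.0, 0.0], [0.0, -1.0, -0.0], [0.0, 0.0, -1.0]]
contact_force: [0.9, -0.1, 0.8]
opening: 32.3
gripper_force: 0.0
t: 10.75
position: [571.9, 227.8, 226.4]
ee_rot: [[1.0, 0.001, -0.0], [0.001, -1.0, -0.0], [-0.0, 0.0, -1.0]]
contact_force: [0.9, 0.1, 0.2]
opening: 32.6
gripper_force: 0.0
t: 11.25
position: [571.1, 226.0, 226.3]
ee_rot: [[0.756, 0.654, -0.001], [0.654, -0.756, -0.0], [-0.0, -0.0, -1.0]]
contact_force: [0.2, -0.2, -0.5]
opening: 32.2
gripper_force: 0.0
t: 11.75
position: [571.1, 225.9, 226.4]
ee_rot: [[0.15, 0.989, -0.001], [0.989, -0.15, -0.0], [-0.0, -0.0, -1.0]]
contact_force: [-0.5, 0.4, -0.9]
opening: 31.7
gripper_force: 0.0
t: 12.25
position: [571.2, 225.9, 226.5]
ee_rot: [[-0.261, 0.965, -0.0], [0.965, 0.261, -0.0], [0.0, -0.0, -1.0]]
contact_force: [-0.4, 0.5, 0.4]
opening: 32.4
gripper_force: 0.0
[571.164 225.898 226.479] [ 0.18   0.26   1.483  0.     1.398 -0.084]
```

View pics/w3c.png

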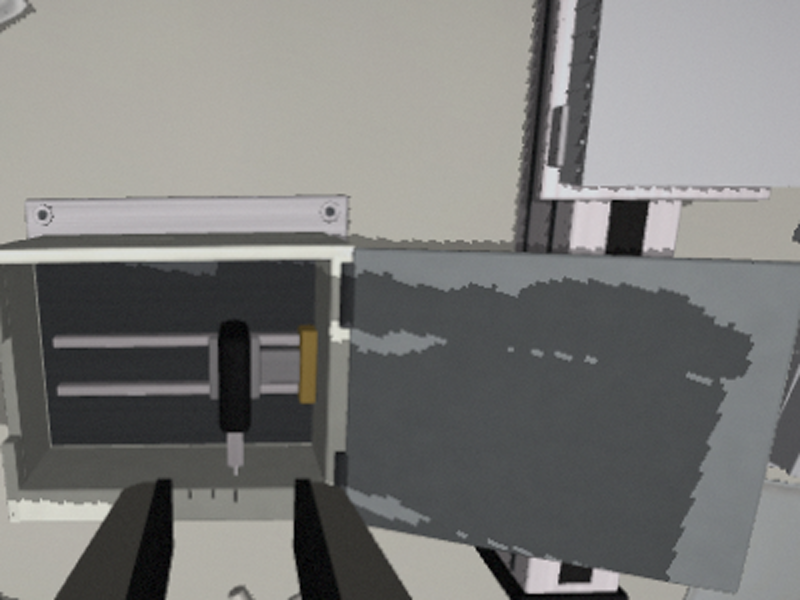

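Run:
```python
from h import *
import json
o=json.load(open("w3.json")); W=cam("wrist",o); R=np.array(o["ee_rot"]);P=np.array(o["position"])
f=lambda c,z:((plane(W,np.array(c,float)/2+[200,0],z)-P)@R).round(1)
g=cv2.cvtColor(cv2.imread("pics/w3.png"),cv2.COLOR_BGR2GRAY)
for r in (170,180,190,200,210): 
    c=np.where(g[r,300:335]<28)[0]; print(r,c.min()+300 if len(c) else 0,c.max()+300 if len(c) else 0)
print(g[150:240:4,317])
print("handle ends/centre z94",f([[234.5,322],[234.5,376],[234.5,432]],94))
print("pointer",f([[236,472]],91),"ticks",f([[190,493],[213,493],[236,496]],100))
print("rails",f([[55,341],[300,338],[58,389],[300,388]],56))
print("rim rear/front inner",f([[330,262],[328,480],[0,245],[348,248]],101))
```

```text
170 309 324
180 309 324
190 310 324
200 310 324
210 310 324
[ 45  49  46   6   9  15  18  20  24  23  22  19  22  19  19  19  13 133 132 130 130 131  83]
handle ends/centre z94 [[ 28.4  -0.3 132.5]
 [  5.2  -0.2 132.5]
 [-20.1  -0.2 132.5]]
pointer [[-40.1   0.5 135.5]] ticks [[-46.3 -19.7 126.5]
 [-46.3  -9.6 126.5]
 [-47.7   0.5 126.5]]
rails [[ 12.3 -85.5 170.5]
 [ 13.7  30.9 170.5]
 [-11.4 -85.7 170.5]
 [-10.9  31.5 170.5]]
rim rear/front inner [[ 53.7  37.6 125.5]
 [-39.7  40.4 125.5]
 [ 60.5 -92.9 125.5]
 [ 59.2  44.4 125.5]]
```

The wrist view shows the hatch lying open, the handle at crop x 219–250 and y 320–432, and the pointer end at (236,472). The ticks are at x 190, 213 and 236, which is 10 mm apart, so the long line lies 30 mm towards the front. The tool is already centred over the handle, so I descend and grip.

```bash
python3 -m inch '[[[0.001,0,0.045,0,0,0,0.3],[0,0,0.04,0,0,0,0.3],[0,0,0.03,0,0,0,0.3],[0,0,0.015,0,0,0,0.3],[0,0,0.01,0,0,0,0.3]]]' && python3 -m inch '[[[0,0,0.0055,0,0,0,0.3],[0,0,0,0,0,0,0.3],[0,0,0,0,0,0,0],[0,0,0,0,0,0,0],[0,0,0,0,0,0,0]]]' 55 && python3 -m inch '[[[0,0,0,0,0,0,0],[0,0,0,0,0,0,0],[0,0,0,0,0,0,0]]]'
```

```text
t: 12.85
position: [570.6, 226.8, 85.5]
ee_rot: [[-0.263, 0.965, -0.001], [0.965, 0.263, -0.0], [0.0, -0.001, -1.0]]
contact_force: [-0.1, 0.3, -0.2]
opening: 27.4
gripper_force: 0.0
t: 13.35
position: [571.5, 226.9, 82.6]
ee_rot: [[-0.265, 0.964, 0.001], [0.964, 0.265, -0.0], [-0.0, 0.001, -1.0]]
contact_force: [-3.2, -1.0, 4.8]
opening: 13.9
gripper_force: 55.0
t: 13.65
position: [571.5, 227.0, 82.6]
ee_rot: [[-0.265, 0.964, 0.001], [0.964, 0.265, -0.0], [-0.0, 0.001, -1.0]]
contact_force: [-3.4, -0.4, 6.1]
opening: 13.9
gripper_force: 55.0
```

```bash
python3 -m inch '[[[0,-0.006,0,0,0,0,0],[0,-0.006,0,0,0,0,0],[0,-0.006,0,0,0,0,0],[0,-0.006,0,0,0,0,0],[0,-0.006,0,0,0,0,0]]]' && python3 -m inch '[[[0,0,0,0,0,0,0],[0,0,0,0,0,0,0],[0,0,0,0,0,0,0]]]'
python3 - <<'E'
from h import *
import json
o=status.get_obs(); im=eyes.snapshot("wrist"); cv2.imwrite("pics/w4.png",im)
p=np.array(o["position"]); d=p-[571.5,227,82.6]; print(p,d,d@[.964,.265,0],o["contact_force"])
json.dump({k:np.array(o[k]).tolist() for k in("position","ee_rot")},open("w4.json","w"))
s=eyes.snapshot("side"); cv2.imwrite("pics/side4.png",s)
sc=eyes.snapshot("scene"); cv2.imwrite("pics/sc4.png",sc)
W=cam("wrist",o); R=np.array(o["ee_rot"])
px=[proj(C,[p+R@[-40,0,-8]])[0] for C in (W,cam("side"))]; print(px)
c=np.zeros((600,800,3),np.uint8)
x,y=[int(v) for v in px[0]]; x=min(max(x,64),576);y=min(max(y,50),350)
a=cv2.resize(im[y-50:y+50,x-50:x+50],(400,400),interpolation=2); c[:400,:400]=a
x,y=[int(v) for v in px[1]]; b=cv2.resize(s[y-25:y+25,x-25:x+25],(400,400),interpolation=2); c[:400,400:]=b
c[400:600,:320]=cv2.resize(im,(320,200)); c[400:600,320:640]=cv2.resize(s,(320,200))
cv2.imwrite("pics/c4.png",c)
E
```

```text
t: 14.15
position: [545.9, 219.7, 82.6]
ee_rot: [[-0.264, 0.964, 0.011], [0.965, 0.264, 0.003], [-0.0, 0.011, -1.0]]
contact_force: [12.6, 3.9, -5.9]
opening: 13.1
gripper_force: 55.0
t: 14.45
position: [545.9, 219.7, 82.6]
ee_rot: [[-0.264, 0.964, 0.01], [0.965, 0.264, 0.002], [-0.0, 0.01, -1.0]]
contact_force: [10.9, 3.5, -5.1]
opening: 14.0
gripper_force: 55.0
[545.927 219.736  82.638] [-25.573  -7.264   0.038] -26.57682504639907 [10.943  3.454 -5.131]
[array([318.252, 344.835]), array([351.682, 209.39 ])]
```

View pics/c4.png

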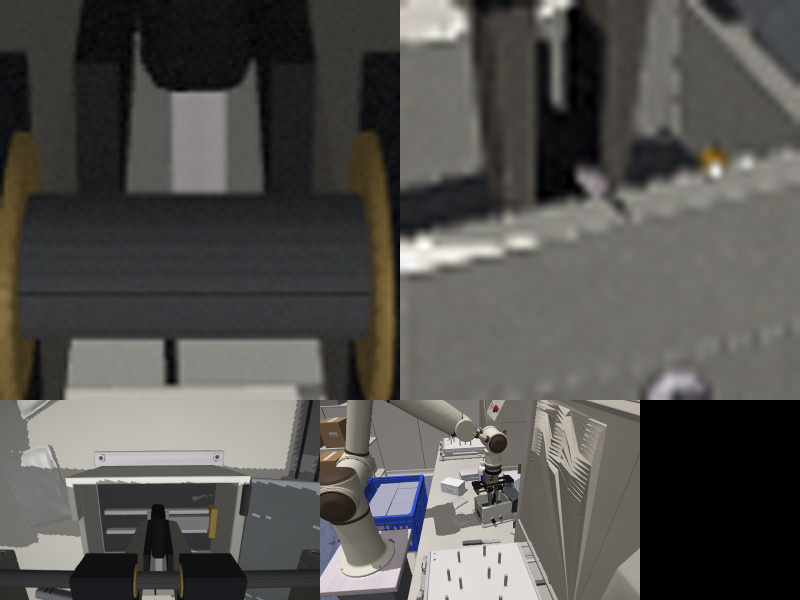

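Measured travel is 26.6 mm. In the wrist crop the pointer is at x = 200 and the long line at x = 170, which leaves about 3.1 mm to go, so both readings agree.

```bash
python3 -m inch '[[[0,-0.0018,0,0,0,0,0],[0,-0.0017,0,0,0,0,0],[0,0,0,0,0,0,0],[0,0,0,0,0,0,0],[0,0,0,0,0,0,0]]]'
cat > m.py <<'E'
from h import *
o=status.get_obs(); im=eyes.snapshot("wrist"); cv2.imwrite("pics/w5.png",im)
p=np.array(o["position"]); R=np.array(o["ee_rot"]); d=p-[571.5,227,82.6]; print(p,d@[.964,.265,0],o["contact_force"],R[:,2])
W=cam("wrist",o); g=cv2.cvtColor(im,cv2.COLOR_BGR2GRAY).astype(float)
# pointer: bright strip rows ~320-340; line: dark strip rows ~381-391
A=g[322:338,300:340].mean(0); B=g[381:390,285:345].mean(0); print(A.round().astype(int)); print(B.round().astype(int))
i=np.arange(300,340); m=A>(A.max()+120)/2; xp=i[m].mean()
j=np.arange(285,345); k=np.argmin(np.where((j>300)&(j<330),B,999)); w=np.clip(110-B[k-3:k+4],0,None); xl=(j[k-3:k+4]*w).sum()/w.sum()
S=np.array([.964,.265,0])
a=plane(W,[[xp,330]],91)[0]; b=plane(W,[[xl,386]],100)[0]
print("px",xp,xl,"pointer-line along shuttle x",(a-b)@S)
E
python3 m.py
```

```text
t: 15.1
position: [542.8, 218.8, 82.6]
ee_rot: [[-0.264, 0.964, 0.011], [0.965, 0.264, 0.003], [-0.0, 0.011, -1.0]]
contact_force: [12.9, 3.8, -6.0]
opening: 13.3
gripper_force: 55.0
[542.815 218.844  82.644] -29.813970634177416 [12.867  3.833 -5.967] [ 0.011  0.003 -1.   ]
[ 63  85  86  85  85  86  86  86  86  85  94 127 135 136 135 134 134 134 134 135 137 138 137 133 113  86  86  86  87  86  87  87  76  42  12  21  29
  28  29  28]
[125 136 136 137 137 137 136 136 137 137 136 137 136 137 136 137 136 137 137 137 136 136 136 136 137 137 136 135 136 136 116  18  18  63 115 134 134
 133 133 133 133 133 133 134 134 133 134 134 133 133 133 134 134 134 134 133 134 133 134 135]
px 317.5 316.8039594398841 pointer-line along shuttle x 0.46908939336303945
```

```bash
python3 -m inch '[[[0,-0.0003,0,0,0,0,0],[0,0,0,0,0,0,0],[0,0,0,0,0,0,0],[0,0,0,0,0,0,0],[0,0,0,0,0,0,0]]]' >/dev/null; python3 -m inch '[[[0,0,0,0,0,0,0],[0,0,0,0,0,0,0],[0,0,0,0,0,0,0],[0,0,0,0,0,0,0],[0,0,0,0,0,0,0]]]'
python3 m.py | tail -1
python3 - <<'E'
from h import *
s=eyes.snapshot("side"); t=eyes.snapshot("scene")
cv2.imwrite("pics/f.png",np.hstack([cv2.resize(s[150:310,230:430],(400,320)),cv2.resize(t[100:260,230:430],(400,320))]))
E
```

```text
t: 16.15
position: [542.7, 218.8, 82.6]
ee_rot: [[-0.264, 0.964, 0.011], [0.965, 0.264, 0.003], [-0.0, 0.011, -1.0]]
contact_force: [13.2, 4.9, -6.3]
opening: 13.4
gripper_force: 55.0
px 317.5 317.04933586337756 pointer-line along shuttle x 0.3515735627221656
```

View pics/f.png

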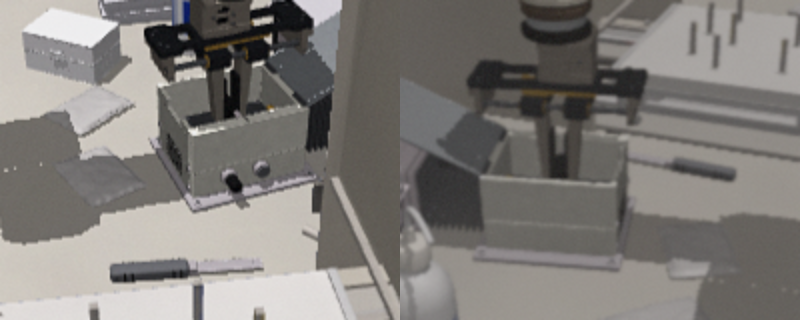

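The final view shows the hatch open by itself, the blade flat on the table, and the handle held at the line, steady to within about 0.4 mm. I hand in.

```bash
python3 -c "from cell import env; print(env.sign_off())"
```

```text
the job is handed in; nothing more can be done
None
```

The job is handed in: I levered the hatch open with the blade and it stays open by itself, the blade lies flat on the table near where it was, and the gripper holds the brake release handle with its pointer about 0.4 mm from the long line.

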